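Hang up the funnel and hold the parts chest open

TASK

The tin funnel is standing on the lid of the green parts chest: hang it by its handle on the brass hook and let it go, with the lid still shut. Then lift the lid by its bar to about 50 degrees open and keep holding it there so that I can pick out the fittings with both hands; finish while still holding it, because the lid falls shut by itself. Leave the wheel, the eccentric and the gauge guard where they lie.

Things in the scene. Friction and masses are not known exactly. Their poses are not given: they have to be found in the camera images.
- chest: green steel parts chest, fixed to the desk, 180 (x) x 220 (y) x 90 mm high without its lid; origin at the centre of its underside, z up, -x is its front. The 8 mm lid covers it exactly, its top face 98 mm above the origin. The chest may be turned a little about z.
- chest_lid (a joint): opening angle of the lid in rad: 0 shut (level), growing as the front edge goes up, stop at 1.4; 50 degrees is 0.873. Plain hinge with no stay or spring: the lid, about 0.4 kg, falls shut from any angle when let go.
- chest_hinge (a point): middle of the lid's hinge line, at the far upper edge of the chest (90, 0, 94 mm in the chest's frame); the hinge line runs along the chest's y.
- chest_bar (a point): middle of the lid's steel grab bar: a round bar 10 mm thick, parallel to the chest's y, 124 mm long between the centres of its two 10 mm arms, in the plane of the lid and 230 mm from the hinge line, 50 mm clear in front of the lid's front edge (centre to edge). With the lid shut it is level, 94 mm above the desk, with free air under it. A pinch across it can turn about the bar.
- funnel: tin funnel, about 0.1 kg, loose, standing mouth down on the lid; origin at the centre of its mouth rim, z up along the spout. Mouth 90 mm across, cone narrowing to 16 mm at 60 mm height, then a straight round spout 14 mm thick up to 118 mm height. A closed wire handle stands on its +y side. Hung by it and let go, it swings down and leans on the rest board.
- funnel_loop (a point): centre of the opening of the funnel's handle, at (0, 60, 35) mm in the funnel's frame. The handle, 6 mm wire, lies in the funnel's y-z plane: level upper bar at 62 mm height (wire centre) from y = 30 to 86 mm, outer upright at y = 86 mm, lower bar at 6 to 9 mm height; a bar along the funnel's x passes through it.
- hook: fixed hook stand: base plate 12 mm thick; post 14 mm thick at the origin, 212 mm high; at its top a brass arm 8 mm thick running level along the stand's -x, centre line 210 mm high; 85 mm out it turns up, tip 93 mm out, its top 226 mm high. A wooden rest board, 190 mm high, stands on the +y side, face 42 mm from the arm's line; the -y side is free. Origin at the post's foot.
- hook_seat (a point): point on the hook arm's centre line 55 mm out from the post, where the handle should hang.
- wheel: red handwheel lying flat, 72 mm across, 18 mm high, loose; bystander; origin at the centre of its underside.
- eccentric: steel eccentric lying flat, 52 mm across, 30 mm high, loose; bystander; origin at the centre of its underside.
- gauge_guard: brass gauge glass guard, a small open frame 80 x 30 x 24 mm lying on its back, loose; bystander; origin at the centre of its underside.
Mind the look-alikes: they are no part of the job. There is more than one size of the funnel; the one meant has the size given above.

How it is judged:
By the outcome, as a careful person would: the job done as asked, in the order asked, and still so for the second after the job is handed in, while the arm keeps its last pose, push and grip.
It also fails if it takes over 58 s, if anything falls off the work surface, if the arm or the gripper's body presses on something with over 40 N, if the wrist force passes 120 N, or if a joint passes its speed limit or range.

ROBOT

A 7-joint arm with a two-finger parallel gripper is mounted at the origin on the work surface. World frame = base frame: x ahead of the robot, y to its left, z up, the work surface at z = 0. Lengths are in m, angles in rad, forces in N, time in s.
With the tool pointing down it reaches from about 0.425 to 0.925 m from the base axis. Payload 6.8 kg.
Tool frame: the origin (TCP) lies on the front face of the gripper's body, between the roots of the fingers; the fingertips stand 73 mm ahead of it and the grasp point (between the pads) lies 54 mm ahead of it; z points along the fingers, y is the direction in which the jaws open and shut (so a half turn about z gives the same grasp; the last joint's range is limited). The gripper opens to 85 mm and grips with 20 to 120 N. Pads are 22 mm wide; open, the fingers measure 114 mm over their backs; the gripper's body (76 mm by 85 mm) begins 54 mm behind the grasp point. The pads swing forward as they close: fully open they stand 13 mm farther back than shut.
Start: joints at [1.146, 0.477, 0.022, 1.555, -0.011, 1.109, -0.083], TCP at [0.21, -0.641, 0.304] pointing down, gripper open.
Joint ranges: [-2.96, 2.96], [-0.34, 2.1], [-1.41, 1.46], [0.24, 2.44], [-1.37, 4.51], [0.17, 1.92], [-2.96, 2.96]. Speed limits (rad/s): [2.39, 2.39, 3.14, 3.14, 3.14, 3.14, 3.14].

INTERFACE

Orientations are given as a unit quaternion [w, x, y, z].
In Python, from station import get_obs, read_camera, hand_in, spot_in, cut_out, spot_point gives the robot as it stands. The module is installed in compiled form; this text tells all that it offers.
- The arm moves only by the tool move_arm, never from a script. Its arguments are lists of equal length, an entry for each row: "gripper": the opening, from 0 (shut) to 1 (fully open); "xyz": the shift along the tool's x, y, z in cm, a list of three; "twist": the turn about the tool's z in rad. A call has 1 to 5 rows; each row is the pose to reach, as a shift and turn from the pose commanded when the call began, along the tool's axes at that moment; what a row does not reach only later rows make up. A row lasts 1/12 s, in which the tool goes at most 41.7 mm and 7.16 degrees, less where a joint would pass 70% of its speed; a pose out of reach is approached as far as the arm can. A call with a gripper value outside its range is refused whole. The fingers move at their own pace and stop on an object; "squeeze" is the grip in N (left out, the last holds). Time passes only in rows, so rows that repeat a pose let the fingers close. It gives the time, the measured TCP pose, the force and the opening at its end, in the units of the state.
- get_obs(): the state, without advancing time (a new reading comes with each control period).
- read_camera(name): name is "scene" or "top"; returns a dict with "pixels" (480x640x3 uint8, red, green, blue), "fx", "fy", "cx", "cy" (pixels), "k1" (the pictures are not rectified: a ray, as slopes to the right and down, at radius r is drawn at 1 + k1 r^2 times it, then the intrinsics apply), "R" (3x3) and "t" (3): a world point X has camera coordinates R X + t. Camera axes: x right, y down, z forward; pixel columns grow to the right and rows downward; lengths in m; the calibration is good to about 2 mm. A picture is of the moment at which its call begins. There is no depth.
- hand_in(): hands the job in, once; it reports no verdict.
Trained networks look in the newest picture that a camera, given by its name, has taken for a name from the list of things; names that differ only in an ending like _2 or _b are one class to them, and where a whole thing is asked for, a point or a joint stands for the part that bears it (a point fixed in the world has none). Each returns a list of dicts, best first, with "p" (0 to 1); they miss things now and then, are a little off and sometimes report something else, mostly with a low value. They report only what shows in the picture. A call takes as long as a camera call. They do not tell look-alikes from the thing itself.
- spot_in(query, camera): "centre" ([x, y, z] in m, in world coordinates, good to about 4 mm: the middle of the surface that is visible of it).
- cut_out(query, camera): "pixels" (480x640 bool, what is visible of it).
- spot_point(query, camera): "centre" ([x, y, z] in m, in world coordinates, good to about 4 mm: a listed point, or the origin of a listed thing).
The state is a dict: "t": time; "q": joint angles; "joint_vel": joint speeds; "joint_torque": joint torques, N m; "eef_pos": TCP position; "tool_rot": TCP orientation; "contact_force": force on the tool from outside, world axes, zero at the start; "torque": the same for the moment, N m; "gripper_width": opening from 0.0 (shut) to 1.0 (fully open).
Only numpy, scipy, OpenCV 4.12 (cv2) and the standard library are available. Lean on these libraries where they do the work, as an engineer would, in place of code of your own. Each camera call takes 0.05 s, during which the arm holds its last target.

## Working session

There is one attempt and no reset: what is moved stays moved. The work goes in short steps, Python scripts to look and compute and a tool call to move; the robot and the scene stay as the last step left them, time stands still between calls to the robot, and variables do not carry over. Pictures are saved under pics/ and viewed, and the job is handed in when it is done.

Besides the shell and the picture viewer there is one more tool, called after "Call:" as name([rows], argument=value, ...), one row to a line, values as JSON. move_arm: Moves the arm, as the interface text tells. Its arguments: {"type":"object","properties":{"gripper":{"type":"array","items":{"type":"number"}},"xyz":{"type":"array","items":{"type":"array","items":{"type":"number"}}},"twist":{"type":"array","items":{"type":"number"}},"squeeze":{"type":"number"}},"required":["gripper","xyz","twist"]}

```bash
mkdir -p pics; ls
python3 - <<'E'
from station import *
import cv2
o=get_obs()
for k,v in o.items(): print(k,v)
for n in ["scene","top"]:
    c=read_camera(n); cv2.imwrite(f"pics/a_{n}.png",c["pixels"][:,:,::-1])
    print(n,c["fx"],c["fy"],c["cx"],c["cy"],c["k1"],c["R"],c["t"])
    for q in ["chest","funnel","hook","wheel"]:
        print(q,[(r["p"],r["centre"]) for r in spot_point(q,n)][:4])
    for q in ["chest_hinge","chest_bar","funnel_loop","hook_seat"]:
        print(q,[(r["p"],r["centre"]) for r in spot_point(q,n)][:4])
print(get_obs()["t"])
E
```

```text
pics
t 0.0
q [ 1.14589998  0.47783322  0.02236142  1.55647969 -0.01149653  1.10926892
 -0.08310626]
joint_vel [-0.00158156  0.00125073 -0.00020355 -0.00078266  0.00054824  0.00018501
 -0.00075168]
joint_torque [-7.56933168e-04 -5.96438742e+01  1.60780393e+00 -2.81191939e+01
  1.24926565e-02  9.35811287e-03 -3.12930081e-05]
eef_pos [ 0.21011567 -0.64097551  0.30289188]
tool_rot [-9.03539986e-04  9.87481000e-01  1.57735248e-01 -2.21658112e-04]
contact_force [ 0.37653857 -0.55090517 -0.16503239]
torque [-0.00209699  0.00331557 -0.03926122]
gripper_width 0.999864802867576
scene 527.7997110136771 527.7997110136771 325.43585734081415 247.5645455321392 -0.08433681626475245 [[-0.5738911   0.81874625  0.01742383]
 [ 0.59151398  0.42914174 -0.68260426]
 [-0.56635697 -0.38143407 -0.73058048]] [ 0.32932903 -0.19670884  1.6173236 ]
chest [(0.92, [0.6231, -0.0968, 0.0028]), (0.35, [0.6108, -0.372, -0.0034])]
funnel [(0.95, [0.297, -0.2058, 0.0032]), (0.92, [0.6298, -0.1179, 0.0946]), (0.9, [0.8131, -0.2232, -0.0016])]
hook [(0.57, [0.6039, 0.2968, 0.0021])]
wheel [(0.88, [0.3515, 0.1101, 0.0028]),
[... 478 characters left out ...]
9612348791415 [[ 0.01364679 -0.99987185  0.00836966]
 [-0.99569734 -0.01435612 -0.09154621]
 [ 0.09165463 -0.00708434 -0.99576566]] [-0.03280764  0.57471397  0.94091599]
chest [(0.76, [0.6209, -0.0978, 0.0011])]
funnel [(0.92, [0.3014, -0.2048, 0.0037]), (0.89, [0.8108, -0.2238, -0.0007]), (0.77, [0.6347, -0.1155, 0.0931])]
hook [(0.88, [0.6032, 0.2945, 0.0011])]
wheel [(0.85, [0.3525, 0.1046, 0.0043]), (0.55, [0.4805, -0.0836, 0.0947])]
chest_hinge [(0.94, [0.7083, -0.105, 0.0944])]
chest_bar [(0.58, [0.4809, -0.0851, 0.0924])]
funnel_loop [(0.94, [0.336, -0.1329, 0.0444]), (0.93, [0.8593, -0.2132, 0.0258]), (0.62, [0.5958, -0.0689, 0.1316])]
hook_seat [(0.77, [0.5443, 0.2961, 0.2112])]
0.9
```

View pics/a_scene.png

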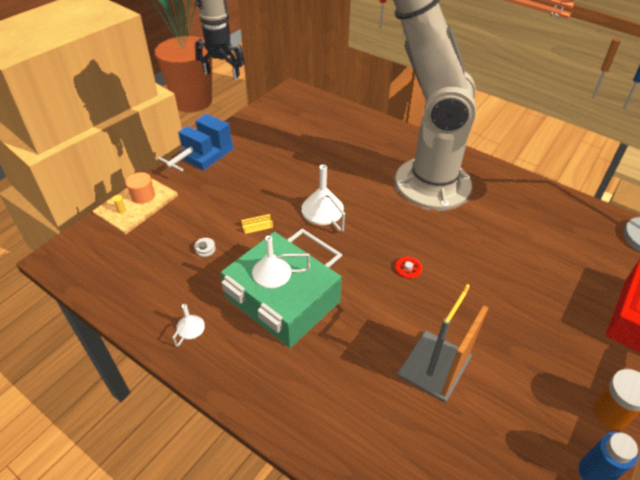

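View pics/a_top.png

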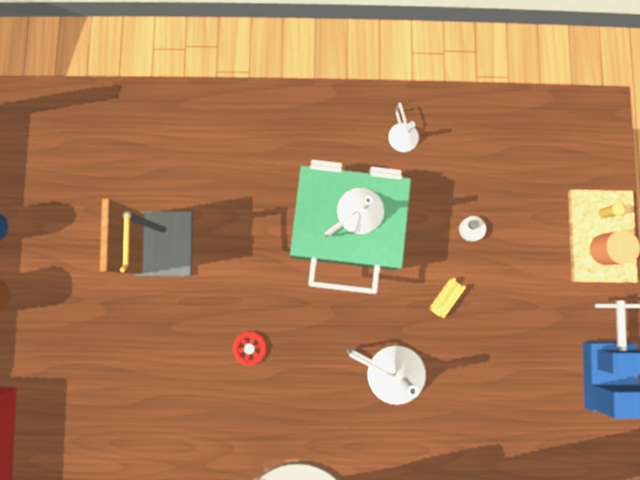

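The two pictures agree. The funnel on the lid is at about (272,265) in scene and (362,210) in top, and its loop offset is about 60 mm, so it is the right size. The larger and smaller funnels stand on the desk. The hook arm runs along world -x, with the board on +y. Next I'll overlay the models to refine these poses.

```bash
cat > h.py <<'E'
import numpy as np, cv2
from station import *
from scipy.spatial.transform import Rotation as Ro
def proj(c,X):
    X=np.atleast_2d(X); p=X@np.array(c["R"]).T+np.array(c["t"]); s=p[:,:2]/p[:,2:]
    s=s*(1+c["k1"]*(s**2).sum(1,keepdims=True))
    return np.c_[c["fx"]*s[:,0]+c["cx"],c["fy"]*s[:,1]+c["cy"]]
def rz(a): return np.array([[np.cos(a),-np.sin(a),0],[np.sin(a),np.cos(a),0],[0,0,1]])
def seg(P,n=30):
    P=np.array(P,float); return np.vstack([np.linspace(P[i],P[i+1],n) for i in range(len(P)-1)])
th=np.linspace(0,2*np.pi,40)
def circ(r,z): return np.c_[r*np.cos(th),r*np.sin(th),0*th+z]
FUN=[circ(.045,0),circ(.007,.118),circ(.008,.06),seg([[0,.03,.062],[0,.086,.062],[0,.086,.006],[0,.045,.009]])]
HOOK=[seg([[0,0,.0],[0,0,.21],[-.085,0,.21],[-.093,0,.226]]),seg([[-.05,.042,.19],[.02,.042,.19]])]
def chest(lid=0):
    b=[seg([[-.09,-.11,z],[.09,-.11,z],[.09,.11,z],[-.09,.11,z],[-.09,-.11,z]]) for z in (0,.09)]
    L=seg([[-.05-.09+.09-.04,0,0]]*2) if 0 else None
    l=np.vstack([seg([[-.18,-.11,.004],[0,-.11,.004],[0,.11,.004],[-.18,.11,.004],[-.18,-.11,.004]]),seg([[-.18,-.062,0],[-.23,-.062,0],[-.23,.062,0],[-.18,.062,0]])])
    c,s=np.cos(lid),np.sin(lid)
    # rotate: front (-x) goes up
    l=np.c_[c*l[:,0]+s*l[:,2],l[:,1],-s*l[:,0]+c*l[:,2]]+[.09,0,.094]
    return b+[l]
def draw(img,c,parts,pos,R,col):
    for P in parts:
        for u in proj(c,P@R.T+np.array(pos)): cv2.circle(img,tuple(int(round(v*2)) for v in u),0,col,-1)
def view(name,camname,items,crop):
    c=read_camera(camname); im=cv2.resize(c["pixels"][:,:,::-1].copy(),None,fx=2,fy=2,interpolation=cv2.INTER_CUBIC)
    for parts,pos,R,col in items: draw(im,c,parts,pos,R,col)
    x,y,w,h=[2*v for v in crop]; im=im[y:y+h,x:x+w]
    s=min(800/im.shape[1],600/im.shape[0],2.0)
    cv2.imwrite("pics/"+name,cv2.resize(im,None,fx=s,fy=s)); return c
def shift(tgt,jaw=None,gp=0.0):
    """tgt: world xyz of TCP (+gp below)"""
    o=get_obs(); w,x,y,z=o["tool_rot"]; R=Ro.from_quat([x,y,z,w]).as_matrix()
    d=R.T@(np.array(tgt)+[0,0,gp]-o["eef_pos"])*100
    az=np.degrees(np.arctan2(R[1,1],R[0,1]))
    tw=None if jaw is None else np.radians((az-jaw+180)%360-180)
    print("t",round(o["t"],2),"tcp",np.round(o["eef_pos"],4),"jaw az",round(az,1),"tilt",np.round(R[:,2],3),"F",np.round(o["contact_force"],1),"g",round(o["gripper_width"],3))
    print("shift cm",np.round(d,2),"twist",tw,"q7",round(o["q"][6],2))
E
python3 - <<'E'
from h import *
f=np.array([.632,-.117,.098]); yaw=np.radians(36)
it=[(FUN,f,rz(yaw),(255,0,255)),(HOOK,[.6035,.2955,0],np.eye(3),(255,255,0)),(chest(),[.6195,-.0975,0],rz(np.radians(-5.2)),(0,0,255))]
view("b_scene.png","scene",it,(200,200,300,220)); view("b_top.png","top",it,(90,140,340,180))
shift([.632,-.117,.30],36)
E
```

```text
t 1.0 tcp [ 0.2103 -0.6414  0.3039] jaw az -71.9 tilt [ 0. -0. -1.] F [-0.7 -0.2 -0.5] g 0.998
shift cm [ 56.41 -36.7    0.39] twist -1.882344723850224 q7 -0.08
```

View pics/b_scene.png

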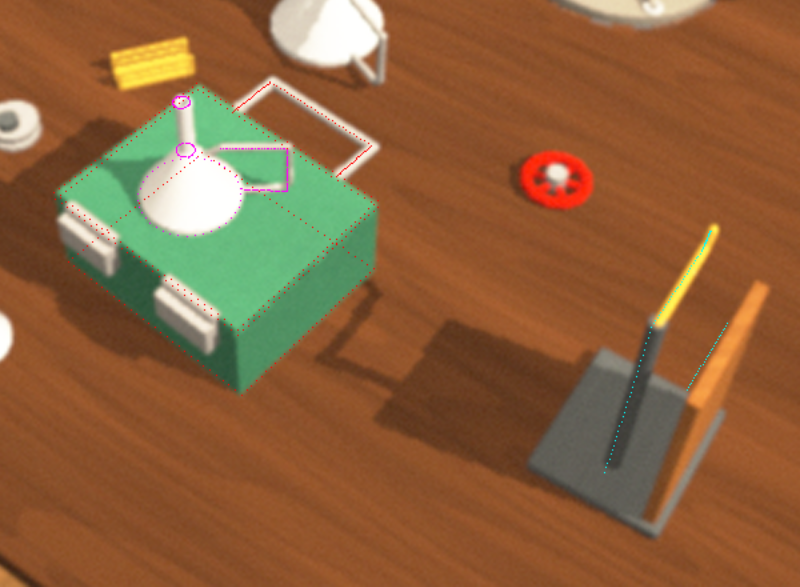

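View pics/b_top.png

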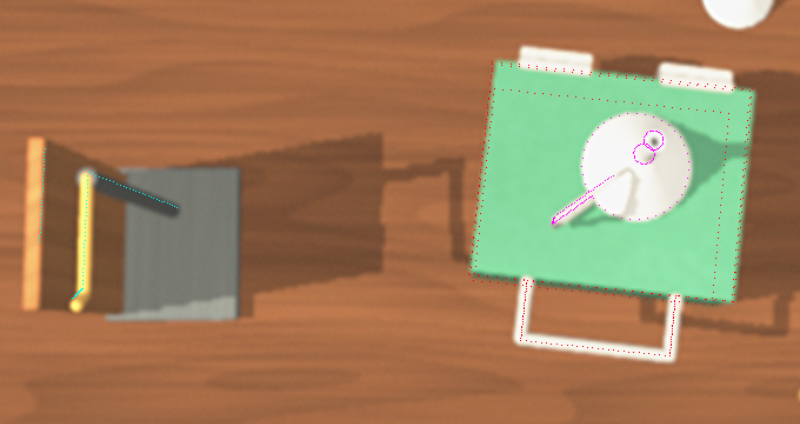

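The overlay fits within about 2 mm. The funnel yaw should be nearer 38°.

Call:
move_arm([
  [56.4, -36.7, -1.6],
  [56.4, -36.7, -1.6],
  [56.4, -36.7, -1.6],
  [56.4, -36.7, -1.6],
  [56.4, -36.7, -1.6],
], gripper=[1, 1, 1, 1, 1], twist=[-1.92, -1.92, -1.92, -1.92, -1.92])

```text
t: 1.42
eef_pos: [0.3417, -0.4775, 0.3092]
tool_rot: [0.0, 0.89, 0.456, -0.0]
contact_force: [0.5, -0.1, 0.4]
gripper_width: 1.001
```

```bash
python3 -c "
from h import *
shift([.632,-.117,.32],38)"
```

```text
t 1.42 tcp [ 0.3417 -0.4775  0.3092] jaw az -35.7 tilt [ 0.    -0.001 -1.   ] F [ 0.5 -0.1  0.4] g 1.001
shift cm [46.21  2.54 -1.1 ] twist -1.2863506576352592 q7 0.16
```

Call:
move_arm([
  [46.2, 2.5, -1.1],
  [46.2, 2.5, -1.1],
  [46.2, 2.5, -1.1],
  [46.2, 2.5, -1.1],
  [46.2, 2.5, -1.1],
], gripper=[1, 1, 1, 1, 1], twist=[-1.28, -1.28, -1.28, -1.28, -1.28])

```text
t: 1.83
eef_pos: [0.4731, -0.3159, 0.3143]
tool_rot: [0.0, 0.706, 0.708, -0.0]
contact_force: [1.1, -1.0, 0.6]
gripper_width: 1.003
```

```bash
python3 -c "
from h import *
shift([.632,-.117,.32],38)"
```

```text
t 1.83 tcp [ 0.4731 -0.3159  0.3143] jaw az 0.1 tilt [ 0.    -0.001 -1.   ] F [ 1.1 -1.   0.6] g 1.003
shift cm [19.86 15.92 -0.58] twist -0.661379901081116 q7 0.36
```

Call:
move_arm([
  [19.9, 15.9, -0.6],
  [19.9, 15.9, -0.6],
  [19.9, 15.9, -0.6],
  [19.9, 15.9, -0.6],
  [19.9, 15.9, -0.6],
], gripper=[1, 1, 1, 1, 1], twist=[-0.66, -0.66, -0.66, -0.66, -0.66])

```text
t: 2.25
eef_pos: [0.6039, -0.1539, 0.3191]
tool_rot: [0.0, 0.455, 0.891, -0.0]
contact_force: [0.2, -0.4, -0.2]
gripper_width: 1.001
```

```bash
python3 -c "
from h import *
shift([.632,-.117,.32],38)"
```

```text
t 2.25 tcp [ 0.6039 -0.1539  0.3191] jaw az 35.9 tilt [ 0. -0. -1.] F [ 0.2 -0.4 -0.2] g 1.001
shift cm [ 1.33  4.44 -0.09] twist -0.03659630340683478 q7 0.57
```

Call:
move_arm([
  [1.3, 4.4, 0],
  [1.3, 4.4, 0],
  [1.3, 4.4, 0],
  [1.3, 4.4, 0],
], gripper=[1, 1, 1, 1], twist=[-0.04, -0.04, -0.04, -0.04])

```text
t: 2.58
eef_pos: [0.6309, -0.1195, 0.3184]
tool_rot: [-0.0, 0.439, 0.898, -0.0]
contact_force: [-0.8, -0.9, 0.4]
gripper_width: 1.001
```

```bash
python3 -c "
from h import *
f=np.array([.632,-.117,.098]); 
it=[(FUN,f,rz(np.radians(38)),(255,0,255))]
view('c_scene.png','scene',it,(200,200,150,110)); view('c_top.png','top',it,(290,140,150,110))
shift([.632,-.117,.249],38)"
```

```text
t 2.68 tcp [ 0.6304 -0.1214  0.3185] jaw az 37.7 tilt [-0.001 -0.001 -1.   ] F [-0.5 -0.2  0.1] g 0.997
shift cm [0.25 0.41 6.95] twist -0.005374199297323454 q7 0.54
```

View pics/c_scene.png

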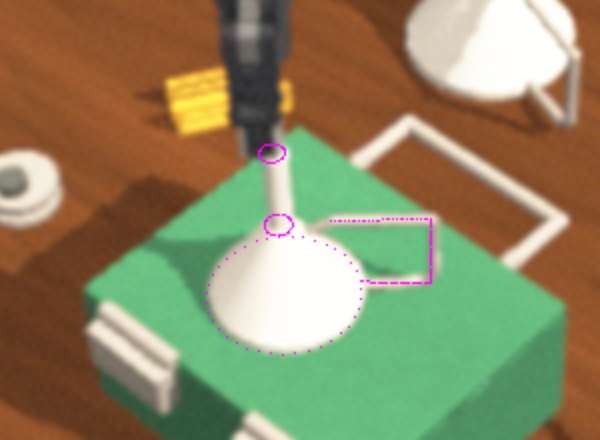

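View pics/c_top.png

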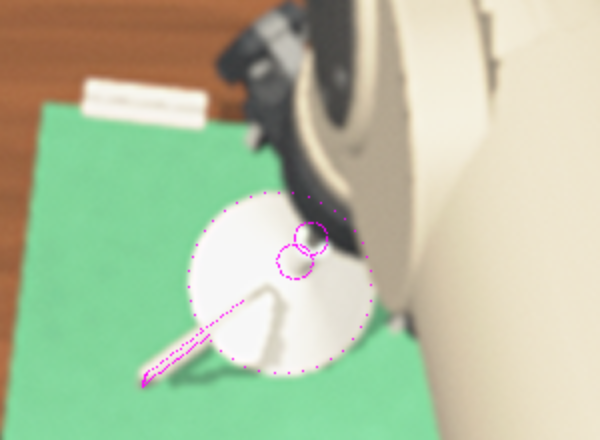

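Call:
move_arm([
  [0.2, 0.3, 3],
  [0.2, 0.3, 6],
  [0.2, 0.3, 6.9],
  [0.2, 0.3, 6.9],
], gripper=[1, 1, 1, 1], twist=[0, 0, 0, 0])

```text
t: 3.02
eef_pos: [0.63, -0.1177, 0.247]
tool_rot: [-0.003, 0.441, 0.898, -0.001]
contact_force: [-0.2, -0.0, -0.7]
gripper_width: 0.999
```

```bash
python3 -c "
from h import *
shift([.632,-.117,.249],38)"
```

```text
t 3.02 tcp [ 0.63   -0.1177  0.247 ] jaw az 37.7 tilt [-0.006 -0.    -1.   ] F [-0.2 -0.  -0.7] g 0.999
shift cm [-0.06  0.2  -0.2 ] twist -0.004742234682820732 q7 0.5
```

Now close.

Call:
move_arm([
  [0, 0.2, 0],
  [0, 0.2, 0],
  [0, 0.2, 0],
  [0, 0.2, 0],
  [0, 0.2, 0],
], gripper=[0, 0, 0, 0, 0], twist=[0, 0, 0, 0, 0], squeeze=35)

```text
t: 3.43
eef_pos: [0.6343, -0.1146, 0.2508]
tool_rot: [0.001, 0.439, 0.898, 0.0]
contact_force: [-0.0, -0.4, -0.5]
gripper_width: 0.293
```

Call:
move_arm([
  [0, 0, 0],
  [0, 0, 0],
  [0, 0, 0],
  [0, 0, 0],
  [0, 0, 0],
], gripper=[0, 0, 0, 0, 0], twist=[0, 0, 0, 0, 0])

```text
t: 3.85
eef_pos: [0.6338, -0.1145, 0.2497]
tool_rot: [-0.0, 0.439, 0.898, -0.0]
contact_force: [-1.0, -0.2, -0.3]
gripper_width: 0.154
```

Opening is 13 mm, so the spout is gripped. Lift slowly.

Call:
move_arm([
  [0, 0, -0.5],
  [0, 0, -2],
  [0, 0, -4],
  [0, 0, -6],
  [0, 0, -8],
], gripper=[0, 0, 0, 0, 0], twist=[0, 0, 0, 0, 0])

```text
t: 4.27
eef_pos: [0.6338, -0.1144, 0.3308]
tool_rot: [-0.0, 0.439, 0.898, 0.0]
contact_force: [0.5, -1.3, -1.0]
gripper_width: 0.151
```

Call:
move_arm([
  [0, 0, -1],
  [0, 0, -2],
  [0, 0, -3],
  [0, 0, -3],
  [0, 0, -3],
], gripper=[0, 0, 0, 0, 0], twist=[0.1, 0.2, 0.3, 0.4, 0.5])

```text
t: 4.68
eef_pos: [0.6342, -0.1144, 0.361]
tool_rot: [0.001, 0.65, 0.76, 0.001]
contact_force: [-0.9, -0.1, -0.9]
gripper_width: 0.151
```

```bash
python3 -c "
from h import *
o=get_obs();print(o['eef_pos'])
for n in ['scene','top']:
  c=read_camera(n);cv2.imwrite('pics/d_%s.png'%n,c['pixels'][:,:,::-1])
  for q in ['funnel_loop','hook_seat']:
    print(n,q,[(r['p'],r['centre']) for r in spot_point(q,n)][:4])
  print(n,'funnel',[(r['p'],r['centre']) for r in spot_point('funnel',n)][:4])
shift([.455,.223,.334],0)
"
```

```text
[ 0.63415355 -0.11437085  0.36101109]
scene funnel_loop [(0.88, [0.3376, -0.1301, 0.0488]), (0.87, [0.6248, -0.0546, 0.2514]), (0.77, [0.8587, -0.2142, 0.0247])]
scene hook_seat [(0.97, [0.546, 0.2984, 0.21]), (0.5, [0.6288, -0.0543, 0.2474])]
scene funnel [(0.98, [0.6369, -0.1122, 0.2062]), (0.92, [0.8147, -0.2206, -0.0009]), (0.7, [0.2972, -0.2076, 0.0017])]
top funnel_loop [(0.78, [0.6253, -0.0528, 0.2421]), (0.69, [0.3363, -0.1328, 0.0469]), (0.28, [0.622, -0.0987, 0.0026])]
top hook_seat [(0.6, [0.5453, 0.2981, 0.2094])]
top funnel [(0.85, [0.299, -0.2044, 0.0034]), (0.73, [0.6366, -0.1127, 0.2071])]
t 5.08 tcp [ 0.6338 -0.1146  0.3595] jaw az 9.3 tilt [-0.  0. -1.] F [-0.7  0.5 -1.6] g 0.154
shift cm [ 36.2  -12.19   2.57] twist 0.16234940426089425 q7 0.08
```

View pics/d_scene.png

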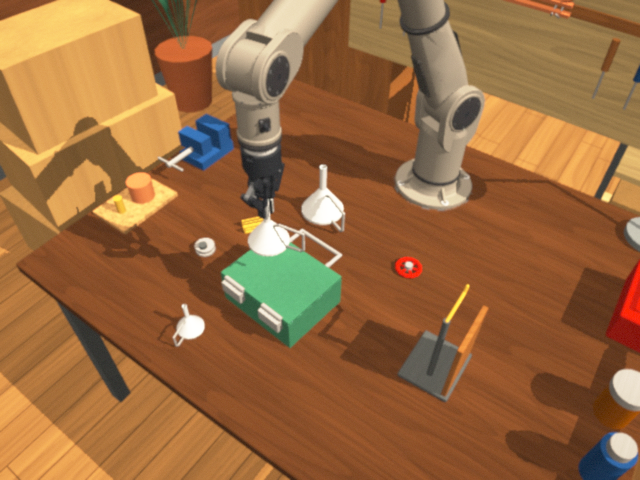

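The funnel is held upright and rotates with the tool. Moving toward the staging point in front of the hook tip.

```bash
python3 -c "
from h import *
shift([.45,.10,.34],0)"
```

```text
t 5.08 tcp [ 0.6338 -0.1146  0.3595] jaw az 9.3 tilt [-0.  0. -1.] F [-0.7  0.5 -1.6] g 0.154
shift cm [ 24.14 -14.67   1.96] twist 0.16234940426089425 q7 0.08
```

Call:
move_arm([
  [1.5, -0.9, 0],
  [4, -2.4, 0],
  [7, -4.2, 0],
  [10, -6, 0],
  [13, -7.9, 0],
], gripper=[0, 0, 0, 0, 0], twist=[0, 0, 0, 0, 0])

```text
t: 5.5
eef_pos: [0.534, 0.0021, 0.3596]
tool_rot: [-0.0, 0.648, 0.762, 0.0]
contact_force: [0.9, 0.6, -1.2]
gripper_width: 0.152
```

Call:
move_arm([
  [3, -1.8, 0.4],
  [6, -3.7, 1],
  [8.5, -5.2, 1.6],
  [10.2, -6.3, 1.9],
  [11.1, -6.8, 2],
], gripper=[0, 0, 0, 0, 0], twist=[0.03, 0.06, 0.1, 0.13, 0.16])

```text
t: 5.92
eef_pos: [0.4478, 0.1021, 0.3394]
tool_rot: [-0.0, 0.706, 0.709, -0.0]
contact_force: [0.8, -0.4, -0.5]
gripper_width: 0.154
```

```bash
python3 -c "
from h import *
shift([.455,.225,.332],0)"
```

```text
t 5.92 tcp [0.4478 0.1021 0.3394] jaw az 0.2 tilt [-0.001 -0.    -1.   ] F [ 0.8 -0.4 -0.5] g 0.154
shift cm [12.29  0.78  0.73] twist 0.0042174074335971905 q7 -0.43
```

Call:
move_arm([
  [2, 0.1, 0.1],
  [5, 0.2, 0.3],
  [8, 0.4, 0.5],
  [11, 0.6, 0.7],
  [12.3, 0.7, 0.7],
], gripper=[0, 0, 0, 0, 0], twist=[0, 0, 0, 0, 0])

```text
t: 6.33
eef_pos: [0.4563, 0.2269, 0.3329]
tool_rot: [-0.001, 0.705, 0.709, 0.001]
contact_force: [0.8, 0.7, 0.1]
gripper_width: 0.154
```

Call:
move_arm([
  [0, 0, 0],
  [0, 0, 0],
], gripper=[0, 0], twist=[0, 0])

```text
t: 6.5
eef_pos: [0.4568, 0.2233, 0.3326]
tool_rot: [-0.0, 0.706, 0.708, -0.0]
contact_force: [0.4, -1.1, -0.7]
gripper_width: 0.153
```

```bash
python3 -c "
from h import *
p=get_obs()['eef_pos']
it=[(FUN,[p[0],p[1],p[2]-.152],np.eye(3),(255,0,255)),(HOOK,[.603,.297,0],np.eye(3),(255,255,0))]
view('e_scene.png','scene',it,(320,180,200,150)); view('e_top.png','top',it,(70,150,200,150))
for n in ['scene','top']:
  for q in ['funnel_loop','hook_seat','hook','funnel']:
    print(n,q,[(r['p'],r['centre']) for r in spot_point(q,n)][:4])
shift([.547,.225,.332],0)
"
```

```text
scene funnel_loop [(0.97, [0.8592, -0.2151, 0.0268]), (0.95, [0.3381, -0.1321, 0.0482]), (0.65, [0.4595, 0.2839, 0.219])]
scene hook_seat [(0.68, [0.5476, 0.2974, 0.2135])]
scene hook [(0.72, [0.6039, 0.2965, 0.0008])]
scene funnel [(0.88, [0.813, -0.2228, -0.0017]), (0.85, [0.2954, -0.2072, 0.0008]), (0.62, [0.4551, 0.222, 0.1804])]
top funnel_loop [(0.75, [0.8615, -0.213, 0.0232]), (0.55, [0.3346, -0.1353, 0.0449])]
top hook_seat [(0.95, [0.5461, 0.296, 0.2116])]
top hook [(0.78, [0.6042, 0.2955, -0.0001])]
top funnel [(0.84, [0.8118, -0.2242, -0.0013]), (0.77, [0.301, -0.2048, 0.0046]), (0.67, [0.4636, 0.2206, 0.1815])]
t 7.0 tcp [0.4571 0.2224 0.3328] jaw az 0.0 tilt [ 0. -0. -1.] F [ 0.2  0.  -0.6] g 0.154
shift cm [0.25 8.99 0.08] twist 0.00041443864919248275 q7 -0.73
```

View pics/e_scene.png

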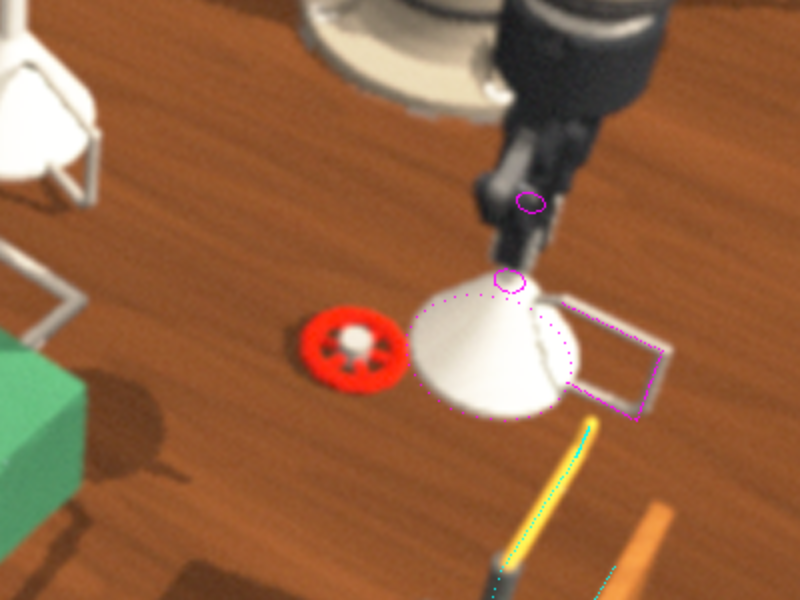

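View pics/e_top.png

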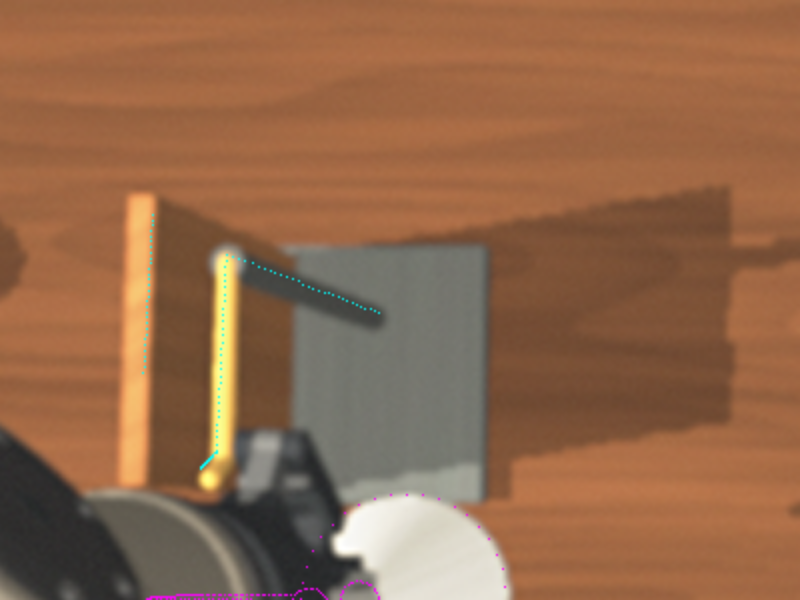

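The loop lines up with the hook, with about 13 mm of clearance above and below the arm. Slide it on.

Call:
move_arm([
  [0.4, 1, 0],
  [0.4, 2.5, 0],
  [0.4, 4, 0],
  [0.4, 5.5, 0],
  [0.4, 6.5, 0],
], gripper=[0, 0, 0, 0, 0], twist=[0, 0, 0, 0, 0])

```text
t: 7.42
eef_pos: [0.5241, 0.2267, 0.3326]
tool_rot: [0.0, 0.707, 0.707, 0.0]
contact_force: [-1.0, 0.4, -0.8]
gripper_width: 0.151
```

Call:
move_arm([
  [0, 1, 0],
  [0, 2, 0],
  [0, 2.5, 0],
  [0, 2.5, 0],
  [0, 2.5, 0],
], gripper=[0, 0, 0, 0, 0], twist=[0, 0, 0, 0, 0])

```text
t: 7.83
eef_pos: [0.5468, 0.227, 0.3326]
tool_rot: [-0.0, 0.707, 0.708, -0.0]
contact_force: [-0.7, 0.1, -0.6]
gripper_width: 0.152
```

```bash
python3 -c "
from h import *
p=get_obs()['eef_pos']
it=[(FUN,[p[0],p[1],p[2]-.152],np.eye(3),(255,0,255)),(HOOK,[.603,.297,0],np.eye(3),(255,255,0))]
view('f_scene.png','scene',it,(320,220,200,150)); 
shift([.547,.2275,.310],0)
"
```

```text
t 7.88 tcp [0.5465 0.2271 0.3326] jaw az 0.1 tilt [-0.001 -0.    -1.   ] F [ 0.1  0.2 -1. ] g 0.15
shift cm [0.04 0.05 2.26] twist 0.0015685449510195904 q7 -0.71
```

View pics/f_scene.png

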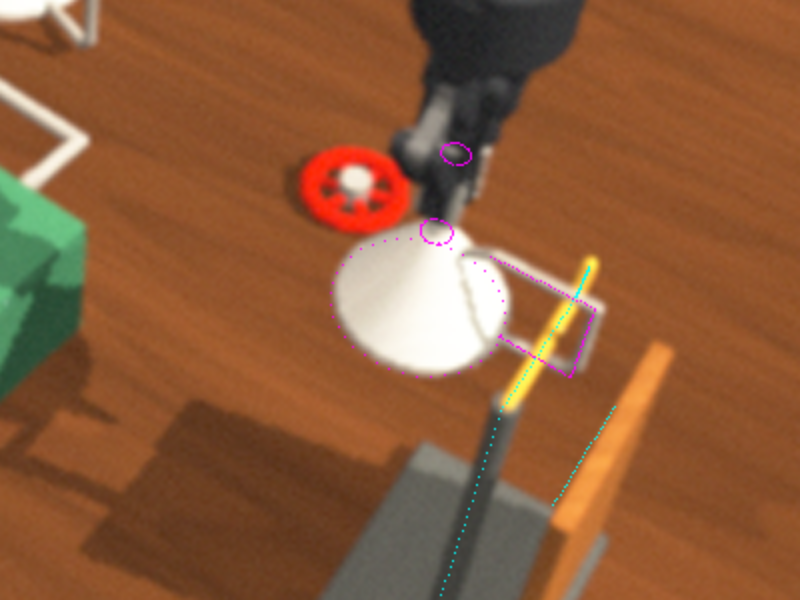

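The arm runs through the handle: the upper bar is over it and the lower bar under it. Lower until contact.

Call:
move_arm([
  [-0.1, 0, 0.5],
  [-0.3, 0, 1.2],
  [-0.3, 0, 1.8],
  [-0.3, 0, 2.2],
  [-0.3, 0, 2.3],
], gripper=[0, 0, 0, 0, 0], twist=[0, 0, 0, 0, 0])

```text
t: 8.3
eef_pos: [0.5465, 0.2234, 0.3084]
tool_rot: [-0.0, 0.707, 0.707, -0.001]
contact_force: [0.0, 0.4, -0.6]
gripper_width: 0.153
```

Call:
move_arm([
  [0, 0, 0.1],
  [0, 0, 0.2],
  [0, 0, 0.2],
], gripper=[0, 0, 0], twist=[0, 0, 0])

```text
t: 8.55
eef_pos: [0.547, 0.224, 0.3077]
tool_rot: [-0.0, 0.707, 0.707, 0.0]
contact_force: [0.3, -0.2, -0.5]
gripper_width: 0.147
```

Call:
move_arm([
  [0, 0, 0.1],
  [0, 0, 0.2],
  [0, 0, 0.3],
  [0, 0, 0.3],
], gripper=[0, 0, 0, 0], twist=[0, 0, 0, 0])

```text
t: 8.88
eef_pos: [0.5473, 0.2238, 0.3052]
tool_rot: [0.0, 0.707, 0.707, 0.0]
contact_force: [-0.2, -2.4, 4.1]
gripper_width: 0.154
```

```bash
python3 -c "
from h import *
p=get_obs()['eef_pos']
it=[(HOOK,[.603,.297,0],np.eye(3),(255,255,0))]
view('g_scene.png','scene',it,(320,220,200,150)); 
shift([.547,.2275,.310],0)
"
```

```text
t 8.93 tcp [0.5473 0.2238 0.3053] jaw az 0.0 tilt [ 0.001  0.    -1.   ] F [-0.6 -1.5  3.6] g 0.155
shift cm [ 0.37 -0.03 -0.47] twist 0.0006424170488007674 q7 -0.72
```

View pics/g_scene.png

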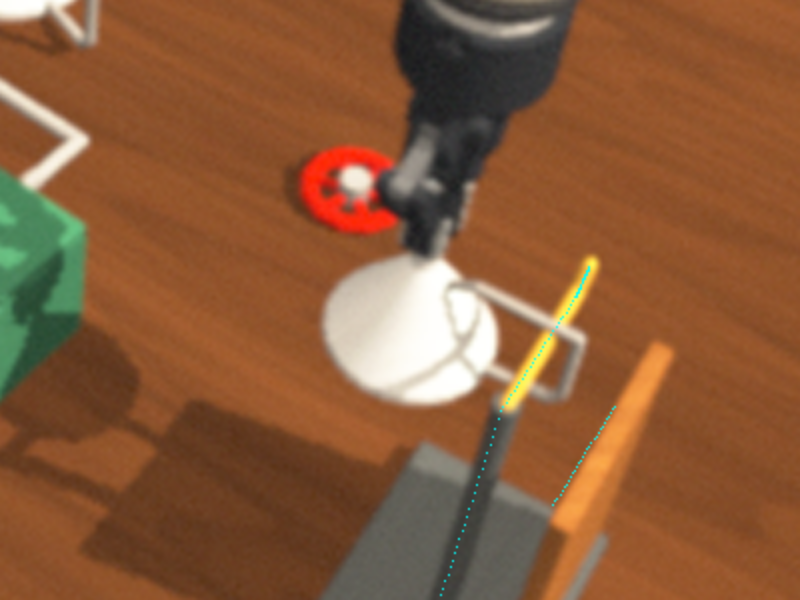

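The bar rests on the arm with about 4–5 N. Release; the jaws open along x, so the spout can swing out in -y.

Call:
move_arm([
  [0, 0, 0],
  [0, 0, 0],
  [0, 0, 0],
  [0, 0, 0],
  [0, 0, 0],
], gripper=[1, 1, 1, 1, 1], twist=[0, 0, 0, 0, 0])

```text
t: 9.35
eef_pos: [0.5469, 0.2239, 0.3046]
tool_rot: [-0.0, 0.707, 0.708, -0.0]
contact_force: [-0.7, 0.1, 0.3]
gripper_width: 0.852
```

Call:
move_arm([
  [0, 0, -1],
  [0, 0, -3],
  [0, 0, -5],
  [0, 0, -6],
  [0, 0, -6],
], gripper=[1, 1, 1, 1, 1], twist=[0, 0, 0, 0, 0])

```text
t: 9.77
eef_pos: [0.5479, 0.2247, 0.3679]
tool_rot: [0.001, 0.707, 0.707, 0.002]
contact_force: [0.6, -0.3, 0.0]
gripper_width: 1.001
```

```bash
python3 -c "
from h import *
it=[]
view('h_scene.png','scene',it,(320,180,250,188)); view('h_top.png','top',it,(70,150,200,150))
hinge=np.array([.7085,-.1053]);bar=np.array([.481,-.0845]);d=bar-hinge;print(np.linalg.norm(d),np.degrees(np.arctan2(-d[1],-d[0])))
for n in ['scene','top']:
  for q in ['chest_bar','chest_hinge']:
    print(n,q,[(r['p'],r['centre']) for r in spot_point(q,n)][:2])
shift([.481,-.0845,.366],-5)
"
```

```text
0.22844887830759864 -5.223947596268425
scene chest_bar [(0.97, [0.4836, -0.0822, 0.093])]
scene chest_hinge [(0.72, [0.7094, -0.1019, 0.0941])]
top chest_bar [(0.79, [0.4811, -0.0856, 0.0963])]
top chest_hinge [(0.69, [0.7101, -0.1044, 0.094])]
t 10.07 tcp [0.5466 0.2235 0.3635] jaw az 0.1 tilt [-0.002 -0.001 -1.   ] F [ 0.1 -0.  -0.6] g 0.998
shift cm [-30.8   -6.59  -0.21] twist 0.08824442705993263 q7 -0.69
```

View pics/h_scene.png

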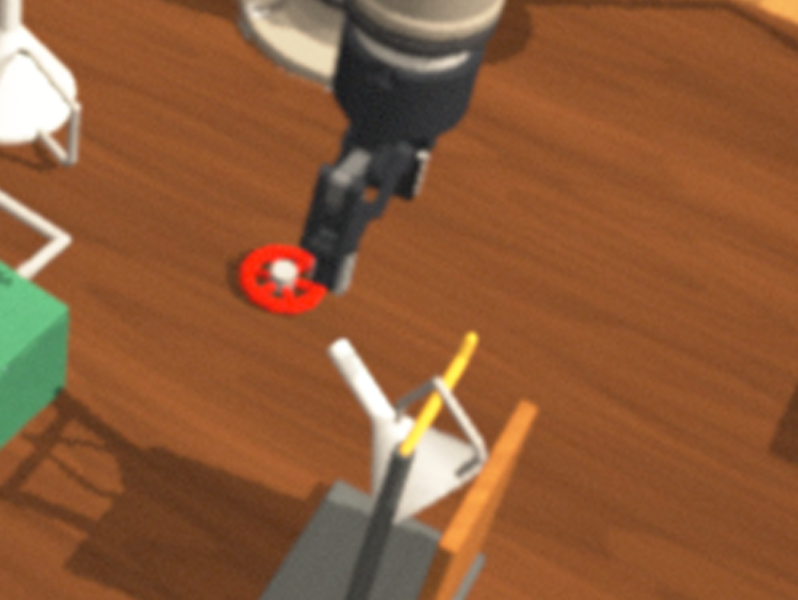

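View pics/h_top.png

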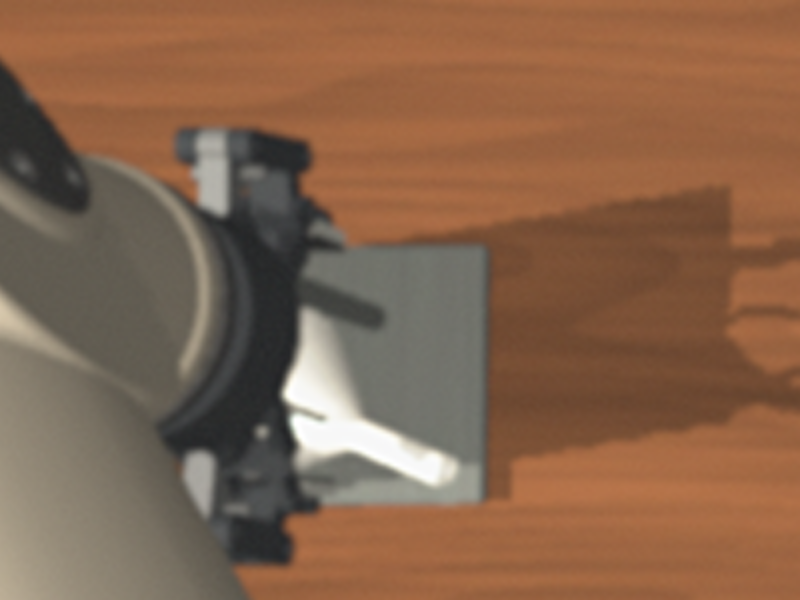

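The funnel hangs by its handle's upper corner on the arm and leans toward the board. The handle corner is at (437,380) in that crop. On to the bar, with the jaws half open so the inner finger clears the lid edge.

Call:
move_arm([
  [-31, -6.6, 0],
  [-31, -6.6, 0],
  [-31, -6.6, 0],
  [-31, -6.6, 0],
  [-31, -6.6, 0],
], gripper=[0.45, 0.45, 0.45, 0.45, 0.45], twist=[0.09, 0.09, 0.09, 0.09, 0.09])

```text
t: 10.48
eef_pos: [0.5028, 0.0182, 0.364]
tool_rot: [-0.0, 0.738, 0.675, -0.0]
contact_force: [0.6, -0.4, -0.3]
gripper_width: 0.448
```

```bash
python3 -c "
from h import *
shift([.4815,-.084,.25],-5)"
```

```text
t 10.48 tcp [0.5028 0.0182 0.364 ] jaw az -5.1 tilt [-0.001 -0.    -1.   ] F [ 0.6 -0.4 -0.3] g 0.448
shift cm [-10.37  -1.2   11.4 ] twist -0.0014765762947903296 q7 -0.35
```

Call:
move_arm([
  [-4, -0.5, 2],
  [-8, -1, 5],
  [-10.4, -1.2, 8],
  [-10.4, -1.2, 11],
  [-10.4, -1.2, 11.4],
], gripper=[0.45, 0.45, 0.45, 0.45, 0.45], twist=[0, 0, 0, 0, 0])

```text
t: 10.9
eef_pos: [0.4784, -0.0852, 0.2451]
tool_rot: [-0.004, 0.739, 0.673, -0.004]
contact_force: [-1.1, 0.2, -1.3]
gripper_width: 0.449
```

```bash
python3 -c "
from h import *
shift([.4815,-.084,.148],-5)
p=get_obs()['eef_pos']
it=[(chest(),[.6205,-.0975,0],rz(np.radians(-5.2)),(0,0,255)),([np.array([[0,0,0],[0,0,-.054],[0,0,-.104]])],p,np.eye(3),(255,0,255))]
view('i_scene.png','scene',it,(220,200,200,150)); view('i_top.png','top',it,(250,150,200,150))
"
```

```text
t 10.9 tcp [ 0.4784 -0.0852  0.2451] jaw az -5.4 tilt [-0.01   0.001 -1.   ] F [-1.1  0.2 -1.3] g 0.449
shift cm [0.15 0.4  9.7 ] twist -0.006502149773881146 q7 -0.2
```

View pics/i_scene.png

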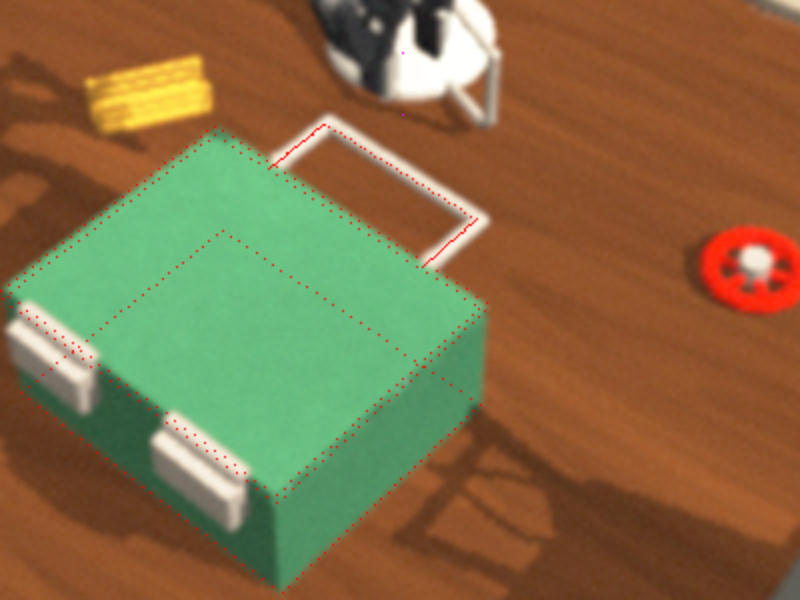

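View pics/i_top.png

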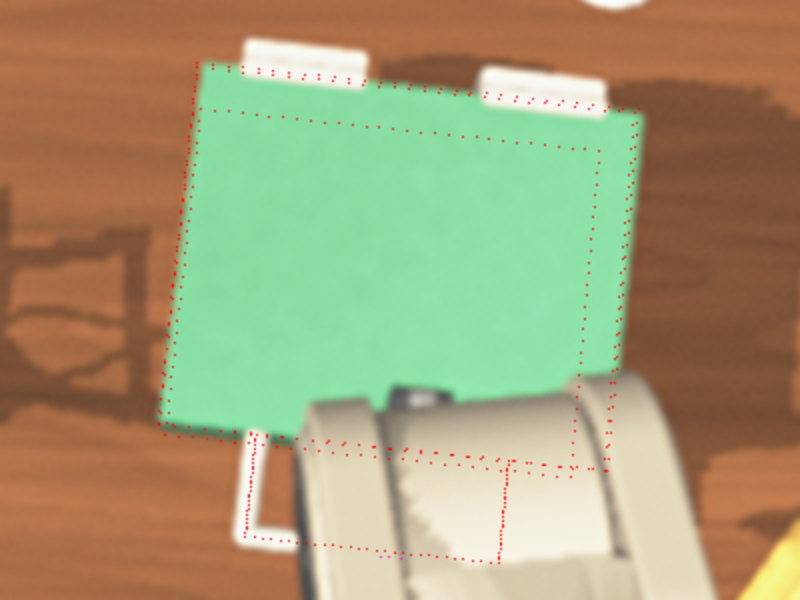

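Model and picture agree to about 1–2 mm, and the bar is centred near (0.480,-0.085). Descend and close.

Call:
move_arm([
  [0, 0, 3],
  [0, 0, 6],
  [0, 0, 8.5],
  [0, 0, 9.8],
  [0, 0, 9.8],
], gripper=[0.45, 0.45, 0.45, 0.45, 0.45], twist=[0, 0, 0, 0, 0])

```text
t: 11.42
eef_pos: [0.483, -0.0806, 0.1522]
tool_rot: [-0.001, 0.737, 0.676, -0.0]
contact_force: [-0.2, 1.2, 0.3]
gripper_width: 0.451
```

```bash
python3 -c "
from h import *
shift([.4805,-.085,.148],-5.2)"
```

```text
t 11.42 tcp [ 0.483  -0.0806  0.1522] jaw az -4.9 tilt [-0.002  0.001 -1.   ] F [-0.2  1.2  0.3] g 0.451
shift cm [-0.46 -0.21  0.42] twist 0.004555444102876254 q7 -0.31
```

Call:
move_arm([
  [-0.3, -0.2, 0.4],
  [-0.3, -0.2, 0.4],
  [-0.3, -0.2, 0.4],
  [-0.3, -0.2, 0.4],
  [-0.3, -0.2, 0.4],
], gripper=[0.45, 0, 0, 0, 0], twist=[0, 0, 0, 0, 0], squeeze=40)

```text
t: 11.83
eef_pos: [0.4812, -0.0852, 0.1502]
tool_rot: [0.001, 0.738, 0.675, 0.001]
contact_force: [-1.5, 0.7, 6.5]
gripper_width: 0.099
```

Call:
move_arm([
  [0, 0, 0],
  [0, 0, 0],
  [0, 0, 0],
], gripper=[0, 0, 0], twist=[0, 0, 0])

```text
t: 12.08
eef_pos: [0.4812, -0.0852, 0.1503]
tool_rot: [0.001, 0.738, 0.675, 0.001]
contact_force: [-1.8, 1.2, 6.7]
gripper_width: 0.098
```

```bash
python3 -c "
from h import *
shift([.4805,-.085,.148],-5.2)
p=get_obs()['eef_pos']; 
for a in range(0,55,5):
  t=np.radians(a); print(a,'tool y',round(23*(1-np.cos(t)),2),'tool z',round(-23*np.sin(t),2))
"
```

```text
t 12.08 tcp [ 0.4812 -0.0852  0.1503] jaw az -5.1 tilt [ 0.002 -0.    -1.   ] F [-1.8  1.2  6.7] g 0.098
shift cm [ 0.01 -0.07  0.23] twist 0.0013728191075442512 q7 -0.3
0 tool y 0.0 tool z -0.0
5 tool y 0.09 tool z -2.0
10 tool y 0.35 tool z -3.99
15 tool y 0.78 tool z -5.95
20 tool y 1.39 tool z -7.87
25 tool y 2.15 tool z -9.72
30 tool y 3.08 tool z -11.5
35 tool y 4.16 tool z -13.19
40 tool y 5.38 tool z -14.78
45 tool y 6.74 tool z -16.26
50 tool y 8.22 tool z -17.62
```

The bar is gripped (8–9 mm reading). Lift along the hinge arc, about 3–5° per row.

Call:
move_arm([
  [0, 0, -0.3],
  [0, 0, -1.0],
  [0.0, 0.1, -2.2],
  [0, 0.25, -3.4],
  [0, 0.35, -4.2],
], gripper=[0, 0, 0, 0, 0], twist=[0, 0, 0, 0, 0])

```text
t: 12.5
eef_pos: [0.4848, -0.0856, 0.1924]
tool_rot: [0.001, 0.738, 0.675, 0.001]
contact_force: [4.3, 0.0, -2.6]
gripper_width: 0.095
```

```bash
cat >> h.py <<'E'
H=np.array([.7096,-.1057,.094])
def lid():
    p=get_obs()["eef_pos"]; d=p-[0,0,.0545]-H; return np.degrees(np.arctan2(d[2],np.hypot(d[0],d[1]))), np.linalg.norm(d)
def bartcp(a,r=.23,dz=.0545):
    u=np.array([-np.cos(np.radians(5.2)),np.sin(np.radians(5.2)),0]); t=np.radians(a)
    return H+r*(np.cos(t)*u+[0,0,np.sin(t)])+[0,0,dz]
E
python3 -c "
from h import *
print(lid())
for a in (15,20,25,30): shift(bartcp(a),-5.1)"
```

```text
(np.float64(11.018524344248988), np.float64(0.22989425355343263))
t 12.5 tcp [ 0.4848 -0.0856  0.1924] jaw az -5.1 tilt [ 0.003 -0.    -1.   ] F [ 4.3  0.  -2.6] g 0.095
shift cm [ 0.03  0.35 -1.56] twist -0.00020833310232809616 q7 -0.26
t 12.5 tcp [ 0.4848 -0.0856  0.1924] jaw az -5.1 tilt [ 0.003 -0.    -1.   ] F [ 4.3  0.  -2.6] g 0.095
shift cm [ 0.03  0.96 -3.47] twist -0.00020833310232809616 q7 -0.26
t 12.5 tcp [ 0.4848 -0.0856  0.1924] jaw az -5.1 tilt [ 0.003 -0.    -1.   ] F [ 4.3  0.  -2.6] g 0.095
shift cm [ 0.03  1.73 -5.32] twist -0.00020833310232809616 q7 -0.26
t 12.5 tcp [ 0.4848 -0.0856  0.1924] jaw az -5.1 tilt [ 0.003 -0.    -1.   ] F [ 4.3  0.  -2.6] g 0.095
shift cm [ 0.03  2.67 -7.1 ] twist -0.00020833310232809616 q7 -0.26
```

Call:
move_arm([
  [0, 0.25, -1.0],
  [0, 0.7, -2.4],
  [0, 1.3, -4.0],
  [0, 2.0, -5.6],
  [0, 2.7, -7.0],
], gripper=[0, 0, 0, 0, 0], twist=[0, 0, 0, 0, 0])

```text
t: 12.92
eef_pos: [0.5089, -0.088, 0.2612]
tool_rot: [-0.002, 0.738, 0.675, -0.002]
contact_force: [-0.8, -1.1, -1.9]
gripper_width: 0.097
```

```bash
python3 -c "
from h import *
print(lid())
for a in (35,40,45,50): shift(bartcp(a),-5.1)"
```

```text
(np.float64(29.222553393196257), np.float64(0.2308860913704379))
t 12.92 tcp [ 0.5089 -0.088   0.2612] jaw az -5.1 tilt [-0.005 -0.    -1.   ] F [-0.8 -1.1 -1.9] g 0.097
shift cm [ 0.05  1.3  -1.93] twist -0.00020454267600214114 q7 -0.2
t 12.92 tcp [ 0.5089 -0.088   0.2612] jaw az -5.1 tilt [-0.005 -0.    -1.   ] F [-0.8 -1.1 -1.9] g 0.097
shift cm [ 0.05  2.51 -3.53] twist -0.00020454267600214114 q7 -0.2
t 12.92 tcp [ 0.5089 -0.088   0.2612] jaw az -5.1 tilt [-0.005 -0.    -1.   ] F [-0.8 -1.1 -1.9] g 0.097
shift cm [ 0.05  3.86 -5.01] twist -0.00020454267600214114 q7 -0.2
t 12.92 tcp [ 0.5089 -0.088   0.2612] jaw az -5.1 tilt [-0.005 -0.    -1.   ] F [-0.8 -1.1 -1.9] g 0.097
shift cm [ 0.05  5.33 -6.37] twist -0.00020454267600214114 q7 -0.2
```

Call:
move_arm([
  [0, 1.0, -1.4],
  [0, 2.0, -2.8],
  [0, 3.2, -4.2],
  [0, 4.3, -5.4],
  [0, 4.9, -6.0],
], gripper=[0, 0, 0, 0, 0], twist=[0, 0, 0, 0, 0])

```text
t: 13.33
eef_pos: [0.5556, -0.0927, 0.3226]
tool_rot: [-0.003, 0.738, 0.675, -0.005]
contact_force: [-19.2, -0.2, 17.6]
gripper_width: 0.092
```

```bash
python3 -c "
from h import *
print(lid())
for a in (50,): shift(bartcp(a),-5.1)"
```

```text
(np.float64(48.398500988179), np.float64(0.23276891982513448))
t 13.33 tcp [ 0.5556 -0.0927  0.3226] jaw az -5.1 tilt [-0.012 -0.002 -1.   ] F [-19.2  -0.2  17.6] g 0.092
shift cm [ 0.1   0.67 -0.22] twist -0.0008612049905757048 q7 -0.18
```

A radial load of about 25 N has appeared, so the commanded radius is a little short. I'll look before correcting.

```bash
python3 -c "
from h import *
a=lid()[0]; it=[(chest(np.radians(a)),[.62,-.0975,0],rz(np.radians(-5.2)),(0,0,255))]
view('j_scene.png','scene',it,(220,180,200,150)); view('j_top.png','top',it,(250,150,200,150))
shift(bartcp(a),-5.1);print(lid())
"
```

```text
t 13.43 tcp [ 0.5559 -0.0928  0.3229] jaw az -5.2 tilt [-0.01  -0.002 -1.   ] F [-21.4   0.1  18.8] g 0.101
shift cm [0.1  0.16 0.24] twist -0.0010980369948099572 q7 -0.18
(np.float64(48.50284195395056), np.float64(0.2328354033093873))
```

View pics/j_scene.png

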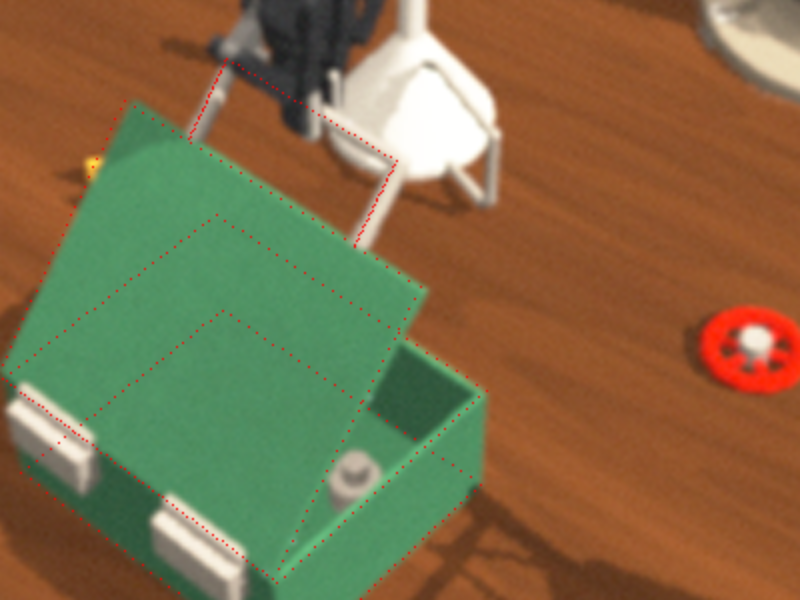

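View pics/j_top.png

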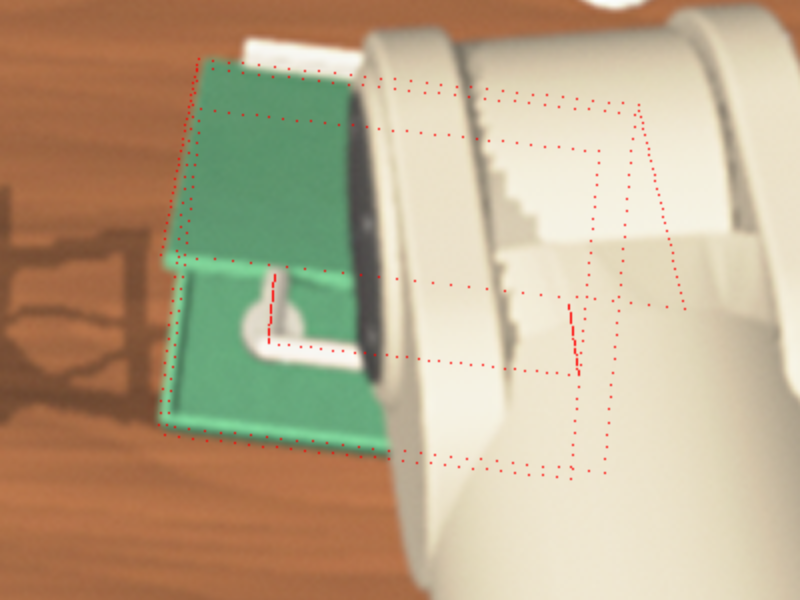

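The picture agrees with an angle of about 48° (bar corner within 2–3 px of the model). Next: ease the radial load and finish to 50°.

Call:
move_arm([
  [0, 0, -0.3],
  [0, 0.1, -0.5],
  [0, 0.2, -0.7],
  [0, 0.2, -0.7],
], gripper=[0, 0, 0, 0], twist=[0, 0, 0, 0])

```text
t: 13.77
eef_pos: [0.5607, -0.0933, 0.3281]
tool_rot: [-0.0, 0.738, 0.675, -0.001]
contact_force: [-6.4, -2.6, 5.7]
gripper_width: 0.098
```

```bash
python3 -c "
from h import *
print(lid());shift(bartcp(50),-5.1)"
```

```text
(np.float64(50.238622358864944), np.float64(0.23366747877796712))
t 13.77 tcp [ 0.5607 -0.0933  0.3281] jaw az -5.2 tilt [-0.002 -0.001 -1.   ] F [-6.4 -2.6  5.7] g 0.098
shift cm [0.12 0.16 0.34] twist -0.0008777755205518146 q7 -0.18
```

Call:
move_arm([
  [0, -0.05, -0.1],
  [0, -0.05, -0.1],
  [0, -0.05, -0.1],
  [0, -0.05, -0.1],
  [0, -0.05, -0.1],
], gripper=[0, 0, 0, 0, 0], twist=[0, 0, 0, 0, 0])

```text
t: 14.18
eef_pos: [0.5609, -0.0933, 0.3285]
tool_rot: [0.0, 0.738, 0.675, -0.001]
contact_force: [-2.5, -5.0, -1.7]
gripper_width: 0.098
```

```bash
python3 -c "
from h import *
print(lid());shift(bartcp(50),-5.1)
R=rz(np.radians(-5.2))
it=[([chest(np.radians(a))[2]],[.62,-.0975,0],R,col) for a,col in ((46,(0,0,255)),(50,(255,0,255)),(54,(255,255,0)))]
view('k_scene.png','scene',it,(220,180,150,112)); view('k_all.png','scene',[],(150,120,400,300))
for n in ['scene','top']:
  for q in ['chest_bar','chest_hinge','wheel','eccentric','gauge_guard','funnel_loop']:
    print(n,q,[(r['p'],r['centre']) for r in spot_point(q,n)][:4])
"
```

```text
(np.float64(50.33334795511174), np.float64(0.23380039889538934))
t 14.18 tcp [ 0.5609 -0.0933  0.3285] jaw az -5.1 tilt [-0.001 -0.001 -1.   ] F [-2.5 -5.  -1.7] g 0.098
shift cm [0.11 0.14 0.38] twist -0.0008309928662687643 q7 -0.18
scene chest_bar [(0.87, [0.5605, -0.0925, 0.2669]), (0.27, [0.6012, 0.2945, 0.001])]
scene chest_hinge [(0.81, [0.712, -0.1024, 0.0934])]
scene wheel [(0.58, [0.3511, 0.1107, 0.0012])]
scene eccentric [(0.57, [0.6138, -0.3707, -0.0032])]
scene gauge_guard [(0.16, [0.5498, 0.314, 0.116])]
scene funnel_loop [(0.8, [0.8598, -0.2139, 0.025]), (0.69, [0.3367, -0.1298, 0.0471]), (0.67, [0.553, 0.3054, 0.1898])]
top chest_bar []
top chest_hinge []
top wheel [(0.62, [0.3462, 0.1011, 0.0045])]
top eccentric [(0.68, [0.6107, -0.3693, 0.0007])]
top gauge_guard []
top funnel_loop [(0.7, [0.3346, -0.1323, 0.0471]), (0.64, [0.5504, 0.3084, 0.1836]), (0.59, [0.858, -0.2099, 0.0249])]
```

View pics/k_scene.png

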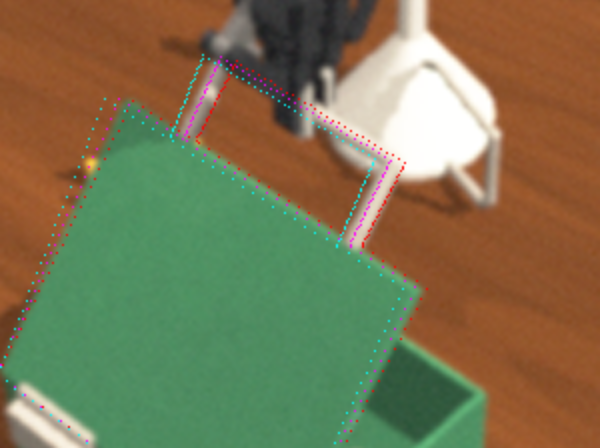

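View pics/k_all.png

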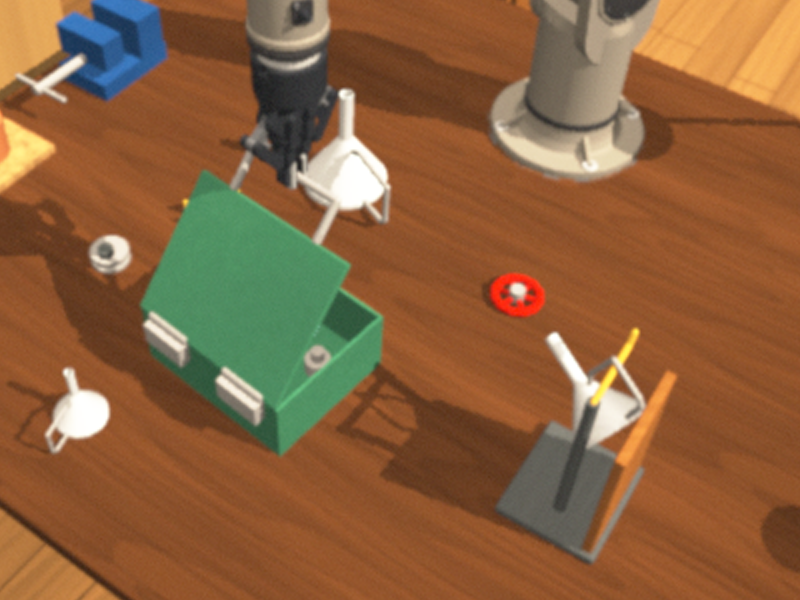

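The picture puts the lid at about 49°, and the network bar height of 0.267 m gives 48.8°. The funnel hangs on the hook against the board. I'll firm the grip, nudge up about 1° and check for drift.

Call:
move_arm([
  [0, 0, 0],
  [0, 0.1, -0.1],
  [0, 0.2, -0.2],
  [0, 0.3, -0.3],
  [0, 0.3, -0.3],
], gripper=[0, 0, 0, 0, 0], twist=[0, 0, 0, 0, 0], squeeze=60)

```text
t: 15.3
eef_pos: [0.5641, -0.0937, 0.3314]
tool_rot: [0.0, 0.738, 0.675, -0.0]
contact_force: [0.1, -5.0, -2.7]
gripper_width: 0.088
```

Call:
move_arm([
  [0, 0, 0],
  [0, 0, 0],
  [0, 0, 0],
  [0, 0, 0],
  [0, 0, 0],
], gripper=[0, 0, 0, 0, 0], twist=[0, 0, 0, 0, 0])

```text
t: 15.72
eef_pos: [0.564, -0.0936, 0.3313]
tool_rot: [0.0, 0.738, 0.675, -0.0]
contact_force: [0.1, -4.4, -4.2]
gripper_width: 0.086
```

Call:
move_arm([
  [0, 0, 0],
  [0, 0, 0],
  [0, 0, 0],
  [0, 0, 0],
  [0, 0, 0],
], gripper=[0, 0, 0, 0, 0], twist=[0, 0, 0, 0, 0])

```text
t: 16.13
eef_pos: [0.564, -0.0936, 0.3313]
tool_rot: [0.0, 0.738, 0.675, -0.0]
contact_force: [-1.3, -4.8, -3.1]
gripper_width: 0.093
```

```bash
python3 -c "
from h import *
print(lid());shift(bartcp(50),-5.1)
R=rz(np.radians(-5.2))
it=[([chest(np.radians(a))[2]],[.62,-.0975,0],R,col) for a,col in ((46,(0,0,255)),(50,(255,0,255)),(54,(255,255,0)))]
view('l_scene.png','scene',it,(220,180,150,112)); view('l_hook.png','scene',[],(370,240,130,98))
print([(r['p'],r['centre']) for r in spot_point('chest_bar','scene')][:1])
"
```

```text
(np.float64(51.36107859113343), np.float64(0.23401405643122097))
t 16.13 tcp [ 0.564  -0.0936  0.3313] jaw az -5.1 tilt [-0.    -0.001 -1.   ] F [-1.3 -4.8 -3.1] g 0.093
shift cm [ 0.12 -0.17  0.66] twist -0.000783554171090029 q7 -0.18
[(0.82, [0.5634, -0.0903, 0.2674])]
```

View pics/l_scene.png

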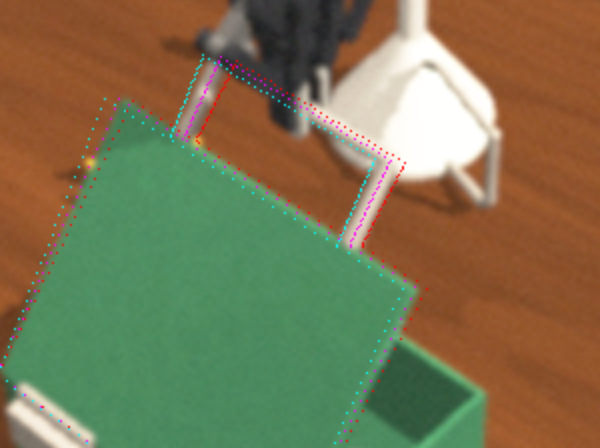

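View pics/l_hook.png

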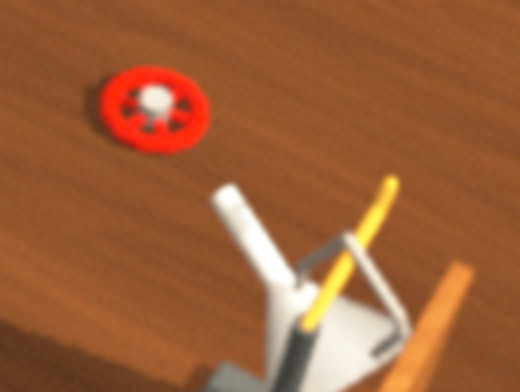

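The lid overlay matches 50°, the pose is steady, and the forces are small. The funnel hangs on the arm, well inside the tip. Handing in.

```bash
python3 -c "
from station import *
print(hand_in())"
```

```text
the job is handed in; nothing more can be done
None
```

The funnel hangs by its handle on the brass hook, and the arm is holding the lid by its bar at about 50°. I handed the job in at about 16 s of the 58 s allowed.

**Funnel:** I gripped it by the spout, slid its handle onto the hook arm, lowered it until it touched and let go, with the lid still shut. In the last picture it hangs by the handle, well inside the hook tip, and leans on the rest board.

**Lid:** The checks agree only roughly on the angle:
- The camera overlay matched 50°.
- The gripper position gave 51°.
- The network's bar height gave about 49°.

The difference fits the bar having slipped a few millimetres towards the fingertips. During the lift, the sideways and upward force briefly reached about 28 N. I eased that, raised the grip to 60 N, and the arm then held still for nearly a second with about 6 N on the tool.

**Wheel, eccentric and gauge guard:** I did not touch any of them. The wheel and eccentric were still in place at the last check. The guard was mostly hidden behind the lid and the network did not find it, so I did not confirm its position.

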